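# Lock the cake box: draw the bolt, seat the lid, bolt it home

## Task

The cake box was bolted before its lid was shut, so the lid is stuck ajar above the bolt. Pull the red bolt knob all the way out until it clicks, press the lid down firmly but carefully until it is fully seated, then push the knob all the way home so that the bolt locks over the lid, and let go. Leave the other things on the worktop where they are.

Things in the scene. Friction and masses are not known exactly. Their poses are not given: they have to be found in the camera images.
- cake_box: White plastic box 180 x 280 mm, 118 mm high, fixed to the worktop. On the middle of its front face is a steel bolt bracket 64 mm wide, reaching 160 mm in front of the origin, top 154 mm high. Origin: centre of its underside on the worktop; x points from the front (knob side) to the back (hinge side), y to its left, z up. Place and turn about z vary.
- lid (a joint): Angle (rad) of the flat lid: 0 fully seated, growing as its front rises. Hinged along the back of the box (hinge line 90 mm behind the box origin, 122 mm up). The stiff hinge keeps it where it is left. On the pad it takes about 5 N to swing, about 10 N for the last 0.03 rad against a rubber seal, then it is hard against the rim and stays down. Over 45 N from the gripper cracks it.
- press_pad (a point): Centre of the upper face of the round blue pad (52 mm across, 6 mm thick) on the lid, the place to press: 55 mm behind the middle of the lid's front edge.
- bolt (a joint): How far (m) the bolt is drawn out: 0 fully home, 0.040 fully out at its stop. It slides along the box's x, out towards the box's -x. A sprung detent holds it at either end: it takes roughly 8 to 16 N to move it either way; past half way (0.020) it snaps to the other end by itself.
- knob (a point): Centre of the red round knob on the front end of the bolt: 44 mm across, 31 mm long along the bolt (13 mm to its front face; 18 mm behind, tapering to a 13 mm rod), 137 mm above the worktop, at home 200 mm in front of the box origin along its x axis. Free space below and beside it; at home 22 mm of rod show between knob and bracket.
- scraper: Bystander: flat dough scraper with a blue grip, 90 x 123 x 8 mm, lying flat to the right or left in front of the box.
- scissors: Bystander: steel scissors 81 x 195 x 10 mm, lying flat to the left or right in front of the box.
- timer: Bystander: white kitchen timer with a red dial, 94 x 68 x 34 mm, to the left.
- tub: Bystander: small white round lidded tub, 119 mm across, 51 mm high, to the left.
- lid_edge (a point): Middle of the top front edge of the lid. The lid has a white frame and clear window, 195 mm from hinge line to this edge, 288 mm wide, 6 mm thick; its upper face is 128 mm above the worktop when seated.
- tongue (a point): Middle of the tip of the bolt's steel tongue (30 mm wide, 12 mm thick, centre 137 mm above the worktop). Home, it reaches 25 mm in over the lid's front edge, 3 mm above a seated lid. It keeps a raised lid from closing, and a lid that is not seated stops it from going home. Drawn out it is 15 mm clear of the lid.
- marker: Bystander: white marker pen with a red cap, 135 mm long, 17 mm thick, lying flat in front of the box.

How it is judged:
By the outcome, as a careful person would: the job done as asked, in the order asked, and still so for the second after the job is handed in, with the robot touching nothing.
It also fails if it takes over 59 s, if anything falls off the work surface, if the arm or the gripper's body presses on something with over 40 N, if the wrist force passes 120 N, or if a joint passes its speed limit or range.

## Robot

A 6-joint arm with a two-finger parallel gripper is mounted at the origin on a cart in front of the work surface, level with it; the furniture and walls round the work are solid. World frame = base frame: x ahead of the robot, y to its left, z up, the work surface at z = 0. Lengths are in m, angles in rad, forces in N, time in s.
With the tool pointing down it reaches from about 0.325 to 0.75 m from the base axis. Payload 7.6 kg.
Tool frame: the origin (TCP) lies at the very end of the fingers, on their centre line; the grasp point (between the pads) lies 19 mm behind it; z points along the fingers, y is the direction in which the jaws open and shut (so a half turn about z gives the same grasp; the last joint's range is limited). The gripper opens to 85 mm and grips with 20 to 120 N. Pads are 22 mm wide; open, the fingers measure 114 mm over their backs; the gripper's body (76 mm by 85 mm) begins 54 mm behind the grasp point. The pads swing forward as they close: fully open they stand 13 mm farther back than shut.
Start: joints at [-1.358, 0.052, 1.401, -0, 1.689, -0.07], TCP at [0.147, -0.504, 0.209] pointing down, gripper open.
Joint ranges: [-2.9, 2.9], [-0.91, 2.17], [0.12, 2.37], [-1.06, 4.2], [0.26, 2.73], [-2.93, 2.93]. Speed limits (rad/s): [2.57, 2.57, 3.01, 3.14, 3.14, 3.14].

## Interface

Orientations are given as a 3x3 rotation matrix whose columns are the frame's x, y, z axes.
In Python, from rig import r, grab_frame, nets gives the robot as it stands. The module is installed in compiled form; this text tells all that it offers.
- The arm moves only by the tool arm_command, never from a script. Its argument "series" is a list of rows, each an object of numbers: "claw": the opening, from 0 (shut) to 1 (fully open); "x", "y", "z": the shift along the world's x, y, z in units of 60 mm (1.0 is 60 mm); "rx", "ry", "rz": the turn, a rotation vector about the world's x, y, z in units of 5 degrees (1.0 is 5 degrees). A call has 1 to 10 rows; each row shifts and turns the pose as measured when the row begins; what a row does not reach is not made up. A row lasts 1/8 s, in which the tool goes at most 62.5 mm and 10.7 degrees, less where a joint would pass 70% of its speed; a pose out of reach is approached as far as the arm can. A call is refused whole if a number of a shift passes 1 or a number of a turn 1, either way. A call with a gripper value outside its range is refused whole. The fingers move at their own pace and stop on an object; "squeeze" is the grip in N (left out, the last holds). Time passes only in rows, so rows that do not move let the fingers close. It gives the time, the measured TCP pose, the force and the opening at its end, in the units of the state.
- r.observe(): the state, without advancing time (a new reading comes with each control period).
- grab_frame(name): name is "scene" or "top" or "wrist"; returns a dict with "frame" (420x560x3 uint8, red, green, blue), "K" (3x3 intrinsics, pixels), "xyz" and "orientation" of the camera in the world; the wrist camera has in their place "T_tool_cam" (4x4, takes a point from camera to tool coordinates, whose origin is the TCP and whose axes are the flange's). Camera axes: x right, y down, z forward; pixel columns grow to the right and rows downward; lengths in m; the calibration is good to about 2 mm. A picture is of the moment at which its call begins: read the wrist's pose just before it. There is no depth.
- r.sign_off(): hands the job in, once; it reports no verdict.
Trained networks look in the newest picture that a camera, given by its name, has taken for a name from the list of things; names that differ only in an ending like _2 or _b are one class to them, and where a whole thing is asked for, a point or a joint stands for the part that bears it (a point fixed in the world has none). Each returns a list of dicts, best first, with "confidence" (0 to 1); they miss things now and then, are a little off and sometimes report something else, mostly with a low value. They report only what shows in the picture. A call takes as long as a camera call.
- nets.masks_of(camera, thing): "region" (420x560 bool, what is visible of it) and "box" ([left, top, right, bottom] in pixels, round what is visible of it).
The state is a dict: "time_s": time; "qpos": joint angles; "joint_velocities": joint speeds; "joint_efforts": joint torques, N m; "ee_pos": TCP position; "eef_rot": TCP orientation; "wrist_force": force on the tool from outside, world axes, zero at the start; "wrist_torque": the same for the moment, N m; "finger_gap": finger opening in m.
Only numpy, scipy, OpenCV 4.12 (cv2) and the standard library are available. Lean on these libraries where they do the work, as an engineer would, in place of code of your own. Each camera call takes 0.05 s, during which the arm holds its last target.

## Working session

There is one attempt and no reset: what is moved stays moved. The work goes in short steps, Python scripts to look and compute and a tool call to move; the robot and the scene stay as the last step left them, time stands still between calls to the robot, and variables do not carry over. Pictures are saved under pics/ and viewed, and the job is handed in when it is done.

Besides the shell and the picture viewer there is one more tool, called after "Request:" as name([rows], argument=value, ...), one row to a line, values as JSON. arm_command: Moves the arm, as the interface text tells. Its arguments: {"type":"object","properties":{"series":{"type":"array","items":{"type":"object","properties":{"claw":{"type":"number"},"x":{"type":"number"},"y":{"type":"number"},"z":{"type":"number"},"rx":{"type":"number"},"ry":{"type":"number"},"rz":{"type":"number"}}}},"squeeze":{"type":"number"}},"required":["series"]}

```bash
mkdir -p pics; cat > h.py <<'E'
from rig import r, grab_frame, nets
import numpy as np, cv2
def save(f,n): cv2.imwrite('pics/'+n+'.png',cv2.cvtColor(f['frame'],cv2.COLOR_RGB2BGR))
def proj(f,P):
    R=np.array(f['orientation']);t=np.array(f['xyz']);K=np.array(f['K'])
    c=(np.atleast_2d(P)-t)@R; p=c@K.T; return p[:,:2]/p[:,2:]
def ray(f,uv,z):
    R=np.array(f['orientation']);t=np.array(f['xyz']);K=np.array(f['K'])
    d=R@np.linalg.inv(K)@np.array([uv[0],uv[1],1.]); return t+d*(z-t[2])/d[2]
E
python3 - <<'E'
from h import *
s=r.observe(); print(s['time_s'],s['ee_pos'],s['finger_gap'],np.round(s['eef_rot'],3).tolist())
for c in ['scene','top']:
    f=grab_frame(c); save(f,c+'0'); print(c,f['xyz'],np.round(f['orientation'],3).tolist(),f['K'])
    for n in ['knob','press_pad','cake_box','lid','tongue']:
        for m in nets.masks_of(c,n)[:1]:
            ys,xs=np.nonzero(m['region']); print(n,m['confidence'],m['box'],xs.mean(),ys.mean(),len(xs))
            if n in('knob','press_pad'): print('  ray',ray(f,(xs.mean(),ys.mean()),.137))
E
```

```text
0.0 [ 0.14642236 -0.50380267  0.20815212] 0.08520795757057756 [[0.96, 0.279, -0.0], [0.279, -0.96, 0.002], [0.0, -0.002, -1.0]]
scene [-0.12271711  0.68789726  0.67095903] [[-0.625, -0.412, 0.664], [-0.781, 0.314, -0.54], [0.014, -0.856, -0.518]] [[519.87003794   0.         278.38558254]
 [  0.         519.87003794 207.42618369]
 [  0.           0.           1.        ]]
knob 0.75 [315.1, 170.8, 370.8, 204.8] 351.5807086614173 189.04527559055117 508
  ray [ 0.52658358 -0.03966019  0.137     ]
press_pad 0.97 [219.4, 132.3, 368.8, 191.1] 292.6920251836306 164.25341028331584 3812
  ray [ 0.69183426 -0.01565498  0.137     ]
cake_box 0.76 [220.1, 138.9, 371.7, 246.9] 292.7332848176112 190.25088692804513 10993
lid 0.57 [222.4, 139.4, 364.9, 192.3] 292.5173566469529 164.2609925430702 3889
tongue 0.77 [315.9, 169.4, 371.0, 204.3] 350.8209255533199 188.98189134808854 497
top [0.48202664 0.11127458 1.35734769] [[-0.025, -0.996, 0.085], [-1.0, 0.026, 0.008], [-0.011, -0.085, -0.996]] [[529.47905048   0.         285.09739833]
 [  0.         529.47905048 217.2073205 ]
 [  0.           0.           1.        ]]
knob 0.64 [347.3, 208.6, 368.4, 257.2] 356.5175879396985 236.72361809045225 398
  ray [ 0.53730795 -0.04182101  0.137     ]
press_pad 0.89 [280.3, 121.3, 411.4, 215.9] 347.58955676988467 169.06071645415906 9882
  ray [ 0.6953849  -0.02688555  0.137     ]
cake_box 0.59 [281.9, 124.7, 414.7, 255.3] 347.22203687445125 174.499209833187 11390
lid 0.56 [281.2, 120.9, 417.1, 218.3] 347.40323722812343 169.12392513909964 9885
tongue 0.79 [347.9, 209.3, 368.6, 259.2] 356.59154929577466 237.42723004694835 426
```

View pics/scene0.png

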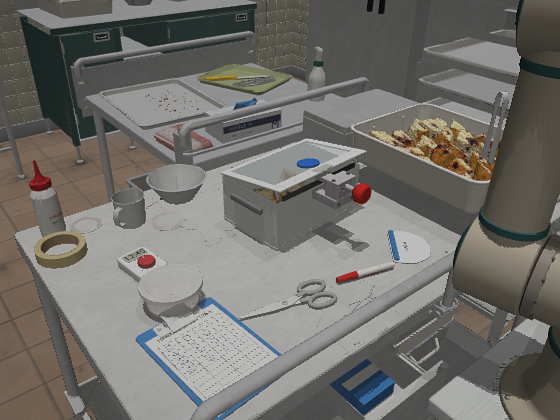

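View pics/top0.png

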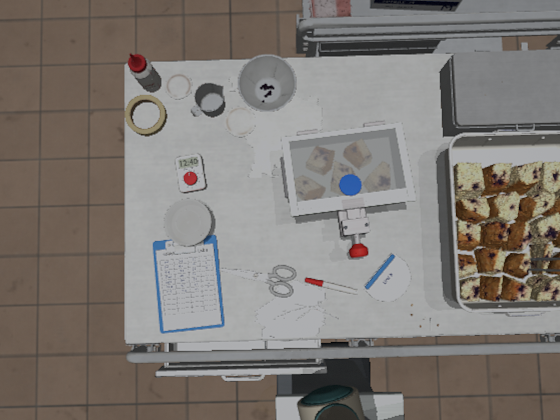

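```bash
cat >> h.py <<'E'
def blob(im,col,roi):
    hsv=cv2.cvtColor(im,cv2.COLOR_RGB2HSV); H,S,V=[hsv[...,i].astype(int) for i in range(3)]
    m=((H<8)|(H>172))&(S>150)&(V>60) if col=='red' else (H>95)&(H<125)&(S>130)&(V>60)
    k=np.zeros(m.shape,bool); a,b,c,d=roi; k[b:d,a:c]=m[b:d,a:c]
    ys,xs=np.nonzero(k); return np.array([xs.mean(),ys.mean()]),(xs.min(),ys.min(),xs.max(),ys.max()),len(xs)
def knobpts(b):  # cylinder surface samples box coords, bolt out b
    a=np.linspace(0,2*np.pi,24,endpoint=False); out=[]
    for dx,rr in((-.013,.022),(.002,.022),(.018,.008)):
        out+= [(-.2-b+dx,rr*np.cos(t),.137+rr*np.sin(t)) for t in a]
    return np.array(out)
def hullc(p):
    h=cv2.convexHull(p.astype(np.float32)); M=cv2.moments(h); return np.array([M['m10'],M['m01']])/M['m00']
def lidpt(d,y,h,th): # d from hinge, h above hinge line
    return np.array([.09-d*np.cos(th)+ -h*0+ h*np.sin(th),y,.122+d*np.sin(th)+h*np.cos(th)])
def padpts(th):
    return np.array([lidpt(.14+.026*np.cos(t),.026*np.sin(t),.012,th) for t in np.linspace(0,2*np.pi,24,endpoint=False)])
def toW(p,q):
    c,s=np.cos(q[2]),np.sin(q[2]); P=np.atleast_2d(p)
    return np.c_[q[0]+c*P[:,0]-s*P[:,1], q[1]+s*P[:,0]+c*P[:,1], P[:,2]]
E
python3 - <<'E'
from h import *
from scipy.optimize import least_squares
fs=grab_frame('scene'); ft=grab_frame('top')
M=[]
for f,kr,pr in((fs,(345,175,380,210),(290,150,325,175)),(ft,(340,235,375,265),(335,170,365,200))):
    k=blob(f['frame'],'red',kr);p=blob(f['frame'],'blue',pr); print(k,p); M.append((f,k[0],p[0]))
def res(q):
    o=[]
    for f,k,p in M:
        o+=list(hullc(proj(f,toW(knobpts(0),q)))-k)+list(hullc(proj(f,toW(padpts(q[3]),q)))-p)
    return np.array(o)
s=least_squares(res,[.73,-.02,0.1,.15],x_scale=[.01,.01,.1,.1],diff_step=1e-4)
print(s.x,np.round(s.fun,2))
q=s.x; print('knob',toW([-.2,0,.137],q),'pad',toW(lidpt(.14,0,.012,q[3]),q),'edge',toW(lidpt(.195,0,.006,q[3]),q))
for f,n in((fs,'s'),(ft,'t')):
    im=f['frame'].copy()
    c=[lidpt(d,y,.006,q[3]) for d,y in((0.,.144),(.195,.144),(.195,-.144),(0,-.144))]
    b=[(x,y,0) for x,y in((.09,.14),(-.09,.14),(-.09,-.14),(.09,-.14))]
    for P in(c,b): cv2.polylines(im,[proj(f,toW(P,q)).round().astype(int)],True,(0,255,0),1)
    cv2.polylines(im,[cv2.convexHull(proj(f,toW(knobpts(0),q)).astype(np.float32)).round().astype(int)],True,(0,255,255),1)
    cv2.imwrite(f'pics/fit_{n}.png',cv2.resize(im[100:280,200:440],None,fx=3,fy=3)[...,::-1])
E
```

```text
(array([361.05067568, 192.75      ]), (np.int64(352), np.int64(183), np.int64(370), np.int64(203)), 296) (array([307.59259259, 162.7654321 ]), (np.int64(297), np.int64(159), np.int64(318), np.int64(167)), 162)
(array([357.93782383, 250.33160622]), (np.int64(349), np.int64(244), np.int64(367), np.int64(256)), 193) (array([349.87394958, 184.43977591]), (np.int64(339), np.int64(175), np.int64(360), np.int64(194)), 357)
[ 0.70489712 -0.02528627  0.09175596  0.11704105] [ 0.28  0.15 -0.19  0.05 -0.14 -0.12  0.13 -0.07]
knob [[ 0.50573845 -0.04361172  0.137     ]] pad [[ 0.65745663 -0.02965147  0.15026626]] edge [[ 0.60236499 -0.03472069  0.15072988]]
```

View pics/fit_s.png

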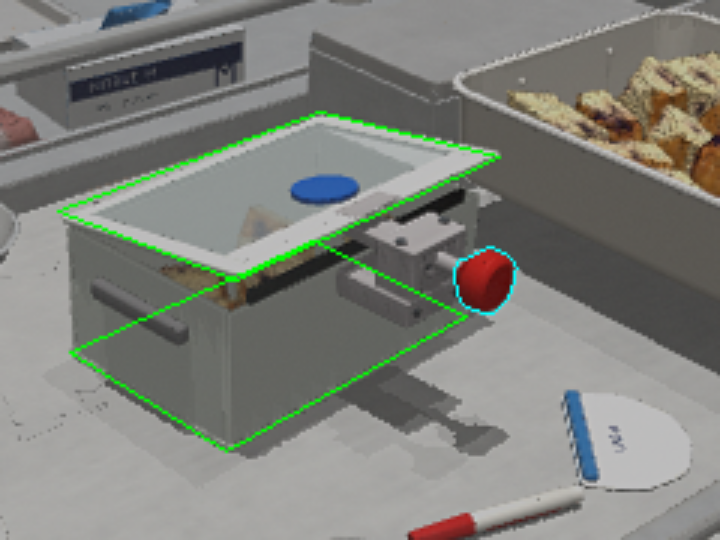

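View pics/fit_t.png

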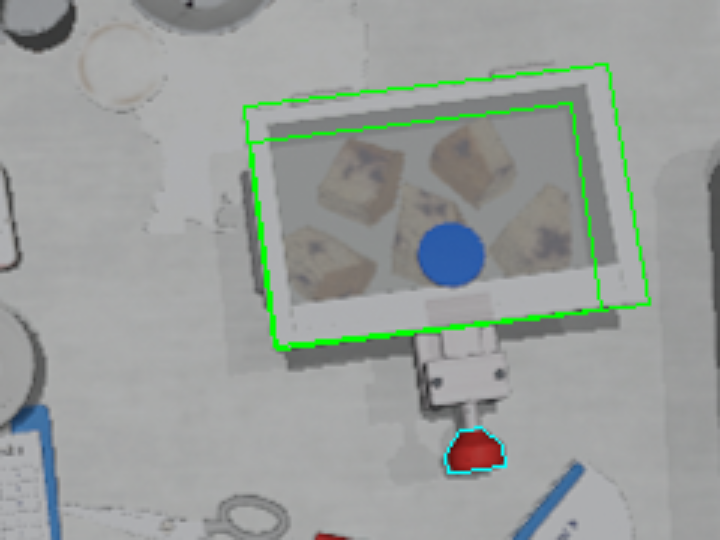

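Request:
arm_command([
  {"z": 1,"claw": 1},
  {"x": 0.6,"y": 0.77,"rz": -0.22},
  {"x": 0.6,"y": 0.77,"rz": -0.22},
  {"x": 0.6,"y": 0.77,"rz": -0.22},
  {"x": 0.6,"y": 0.77,"rz": -0.22},
  {"x": 0.6,"y": 0.77,"rz": -0.22},
  {"x": 0.6,"y": 0.77,"rz": -0.22},
  {"x": 0.6,"y": 0.77,"rz": -0.22},
  {"x": 0.6,"y": 0.77,"rz": -0.22},
  {"x": 0.4,"y": 0.5,"rz": -0.22},
], squeeze=70)

```text
invalid input at $.series[0]: expected keys claw, x, y, z, rx, ry, rz
```

Request:
arm_command([
  {"x": 0,"y": 0,"z": 1,"rx": 0,"ry": 0,"rz": 0,"claw": 1},
  {"x": 0.6,"y": 0.77,"z": 0,"rx": 0,"ry": 0,"rz": -0.22,"claw": 1},
  {"x": 0.6,"y": 0.77,"z": 0,"rx": 0,"ry": 0,"rz": -0.22,"claw": 1},
  {"x": 0.6,"y": 0.77,"z": 0,"rx": 0,"ry": 0,"rz": -0.22,"claw": 1},
  {"x": 0.6,"y": 0.77,"z": 0,"rx": 0,"ry": 0,"rz": -0.22,"claw": 1},
  {"x": 0.6,"y": 0.77,"z": 0,"rx": 0,"ry": 0,"rz": -0.22,"claw": 1},
  {"x": 0.6,"y": 0.77,"z": 0,"rx": 0,"ry": 0,"rz": -0.22,"claw": 1},
  {"x": 0.6,"y": 0.77,"z": 0,"rx": 0,"ry": 0,"rz": -0.22,"claw": 1},
  {"x": 0.6,"y": 0.77,"z": 0,"rx": 0,"ry": 0,"rz": -0.22,"claw": 1},
  {"x": 0.4,"y": 0.5,"z": 0,"rx": 0,"ry": 0,"rz": -0.22,"claw": 1},
], squeeze=70)

```text
time_s: 1.95
ee_pos: [0.4643, -0.092, 0.2711]
eef_rot: [[0.995, 0.098, 0.005], [0.098, -0.995, -0.001], [0.005, 0.002, -1.0]]
wrist_force: [-0.8, -1.7, -0.3]
finger_gap: 0.0854
```

Request:
arm_command([
  {"x": 0.64,"y": 0.8,"z": 0,"rx": 0,"ry": 0,"rz": 0,"claw": 1},
  {"x": 0,"y": 0,"z": -1,"rx": 0,"ry": 0,"rz": 0,"claw": 1},
  {"x": 0,"y": 0,"z": 0,"rx": 0,"ry": 0,"rz": 0,"claw": 1},
])

```text
time_s: 2.33
ee_pos: [0.5037, -0.0405, 0.2093]
eef_rot: [[0.995, 0.103, 0.005], [0.103, -0.995, -0.001], [0.004, 0.002, -1.0]]
wrist_force: [0.2, 0.3, -0.4]
finger_gap: 0.0857
```

```bash
python3 - <<'E'
from h import *
s=r.observe();f=grab_frame('wrist');save(f,'w1'); print(s['ee_pos'])
T=np.array(f['T_tool_cam']);R=np.array(s['eef_rot'])
f['orientation']=R@T[:3,:3]; f['xyz']=s['ee_pos']+R@T[:3,3]
q=[0.70489712,-0.02528627,0.09175596]
print(proj(f,toW(knobpts(0),q)).min(0),proj(f,toW(knobpts(0),q)).max(0),blob(f['frame'],'red',(0,0,560,420)))
save(grab_frame('scene'),'s1')
E
```

```text
[ 0.503686   -0.04053131  0.20929361]
[251.4718722 183.1885577] [309.88795727 234.7611721 ] (array([267.135     , 214.03576923]), (np.int64(170), np.int64(187), np.int64(310), np.int64(242)), 2600)
```

View pics/w1.png

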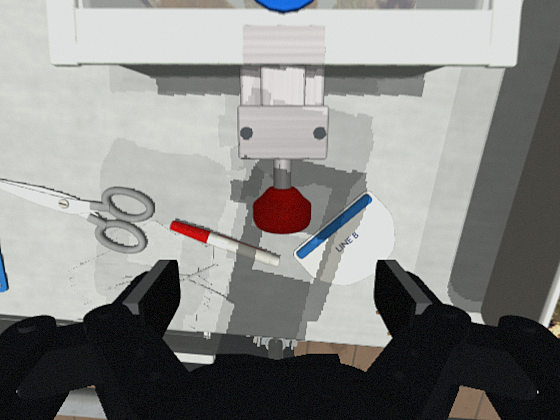

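Request:
arm_command([
  {"x": -0.02,"y": -0.06,"z": -0.76,"rx": 0,"ry": 0,"rz": -0.13,"claw": 1},
  {"x": 0,"y": 0,"z": -0.76,"rx": 0,"ry": 0,"rz": 0,"claw": 1},
  {"x": 0,"y": 0,"z": 0,"rx": 0,"ry": 0,"rz": 0,"claw": 1},
  {"x": 0,"y": 0,"z": 0,"rx": 0,"ry": 0,"rz": 0,"claw": 0},
  {"x": 0,"y": 0,"z": 0,"rx": 0,"ry": 0,"rz": 0,"claw": 0},
  {"x": 0,"y": 0,"z": 0,"rx": 0,"ry": 0,"rz": 0,"claw": 0},
  {"x": 0,"y": 0,"z": 0,"rx": 0,"ry": 0,"rz": 0,"claw": 0},
])

```text
time_s: 3.3
ee_pos: [0.5166, -0.0501, 0.1489]
eef_rot: [[0.995, 0.084, 0.057], [0.085, -0.996, -0.01], [0.056, 0.015, -0.998]]
wrist_force: [0.8, -0.3, 0.5]
finger_gap: 0.0121
```

```bash
python3 - <<'E'
from h import *
s=r.observe();f=grab_frame('wrist');save(f,'w2'); print(s['ee_pos'],s['wrist_force'],s['finger_gap'])
E
```

```text
[ 0.51655094 -0.05009578  0.14891935] [ 0.77537222 -0.3123406   0.54079369] 0.012068557647016318
```

View pics/w2.png

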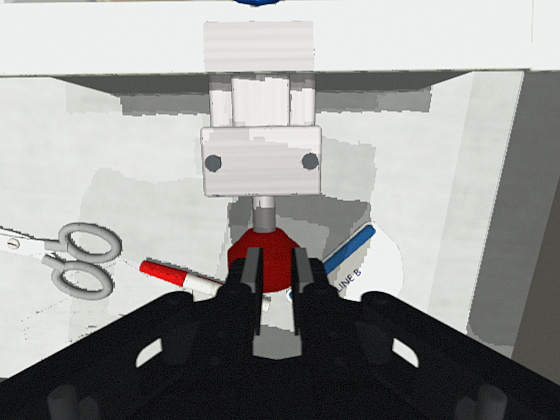

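```bash
python3 - <<'E'
from h import *
s=r.observe();print(np.round(s['qpos'],3),np.round(s['joint_efforts'],1),np.round(s['joint_velocities'],3))
f=grab_frame('scene');save(f,'s2'); cv2.imwrite('pics/s2z.png',cv2.resize(f['frame'][60:260,220:480],None,fx=3,fy=3)[...,::-1])
E
```

```text
[-1.680e-01  1.300e-02  1.562e+00 -1.000e-03  1.509e+00  1.318e+00] [ -0.  -35.6 -35.   -0.   -0.2  -0. ] [ 0.001  0.004  0.009  0.    -0.005 -0.001]
```

View pics/s2z.png

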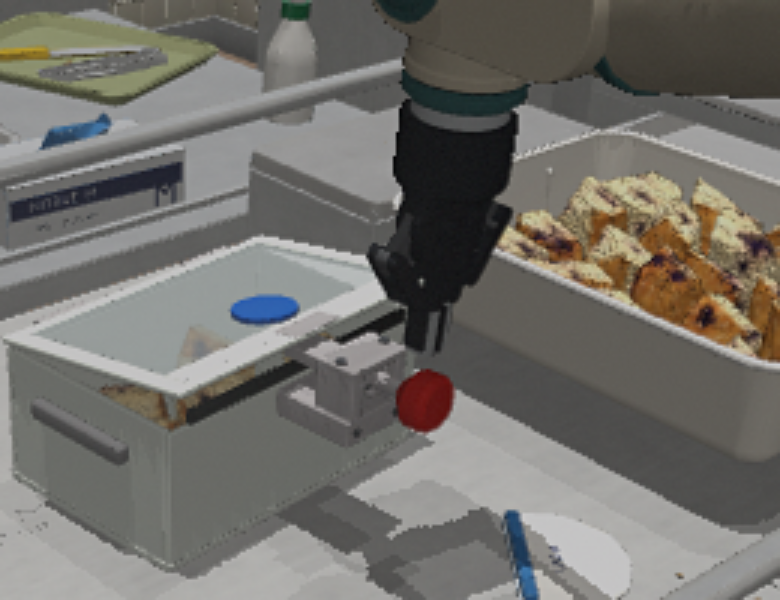

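Request:
arm_command([
  {"x": 0,"y": 0,"z": 0.3,"rx": 0,"ry": 0,"rz": 0,"claw": 1},
  {"x": 0,"y": 0,"z": 0.7,"rx": 0,"ry": 0,"rz": 0,"claw": 1},
  {"x": 0,"y": 0,"z": 0,"rx": 0.11,"ry": 0.65,"rz": 0.08,"claw": 1},
  {"x": 0,"y": 0,"z": 0,"rx": 0,"ry": 0,"rz": 0,"claw": 1},
  {"x": 0,"y": 0,"z": 0,"rx": 0,"ry": 0,"rz": 0,"claw": 1},
  {"x": 0,"y": 0,"z": 0,"rx": 0,"ry": 0,"rz": 0,"claw": 1},
])

```text
time_s: 4.15
ee_pos: [0.5162, -0.0498, 0.2143]
eef_rot: [[0.996, 0.092, 0.002], [0.092, -0.996, -0.001], [0.002, 0.001, -1.0]]
wrist_force: [0.2, -0.5, -1.3]
finger_gap: 0.0855
```

Request:
arm_command([
  {"x": -0.22,"y": 0.1,"z": 0,"rx": 0,"ry": 0,"rz": 0,"claw": 1},
  {"x": 0,"y": 0,"z": -0.6,"rx": 0,"ry": 0,"rz": 0,"claw": 1},
  {"x": 0,"y": 0,"z": -0.6,"rx": 0,"ry": 0,"rz": 0,"claw": 1},
])

```text
time_s: 4.53
ee_pos: [0.5035, -0.0437, 0.1434]
eef_rot: [[0.996, 0.092, 0.009], [0.092, -0.996, -0.002], [0.008, 0.003, -1.0]]
wrist_force: [-0.6, 0.3, -0.0]
finger_gap: 0.0852
```

```bash
python3 - <<'E'
from h import *
s=r.observe();f=grab_frame('wrist');save(f,'w3'); print(s['ee_pos'],s['wrist_force'],s['finger_gap'])
E
```

```text
[ 0.50350651 -0.04374089  0.14338175] [-0.5663887   0.27291533 -0.01842392] 0.08515490689783733
```

View pics/w3.png

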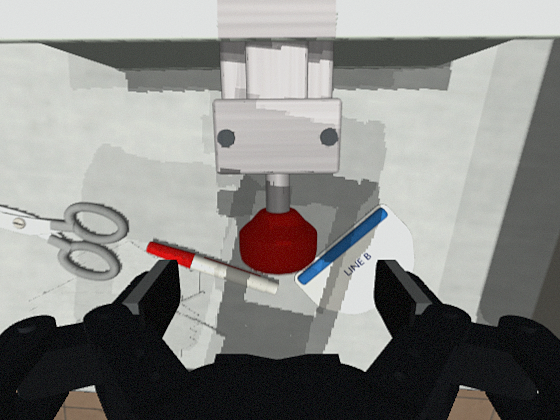

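Request:
arm_command([
  {"x": 0,"y": 0,"z": -0.3,"rx": 0,"ry": 0.08,"rz": 0,"claw": 1},
  {"x": 0,"y": 0,"z": -0.3,"rx": 0,"ry": 0,"rz": 0,"claw": 1},
  {"x": 0,"y": 0,"z": 0,"rx": 0,"ry": 0,"rz": 0,"claw": 1},
])

```text
time_s: 4.95
ee_pos: [0.5011, -0.0433, 0.1007]
eef_rot: [[0.996, 0.092, -0.007], [0.092, -0.996, -0.001], [-0.007, -0.0, -1.0]]
wrist_force: [-0.1, -0.1, 1.1]
finger_gap: 0.0852
```

Request:
arm_command([
  {"x": 0,"y": 0,"z": 0.1,"rx": 0,"ry": 0,"rz": 0,"claw": 0.6},
  {"x": 0,"y": 0,"z": 0,"rx": 0,"ry": 0,"rz": 0,"claw": 0.55},
  {"x": 0,"y": 0,"z": 0,"rx": 0,"ry": 0,"rz": 0,"claw": 0.55},
], squeeze=50)

```text
time_s: 5.32
ee_pos: [0.5026, -0.0436, 0.1098]
eef_rot: [[0.996, 0.092, -0.002], [0.092, -0.996, -0.001], [-0.002, 0.001, -1.0]]
wrist_force: [0.2, -0.3, 0.6]
finger_gap: 0.0467
```

```bash
python3 - <<'E'
from h import *
s=r.observe();f=grab_frame('wrist');save(f,'w4'); print(s['ee_pos'],s['wrist_force'],s['finger_gap'])
E
```

```text
[ 0.50262024 -0.04359634  0.10975036] [ 0.19171118 -0.25373131  0.60100064] 0.04671350951129173
```

View pics/w4.png

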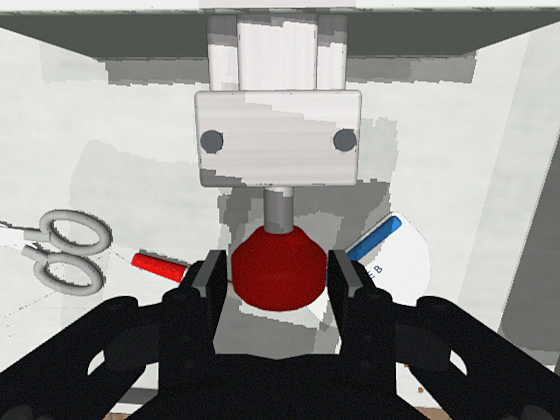

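Request:
arm_command([
  {"x": 0,"y": 0,"z": 0,"rx": 0,"ry": 0,"rz": 0,"claw": 0.3},
  {"x": 0,"y": 0,"z": 0,"rx": 0,"ry": 0,"rz": 0,"claw": 0.3},
], squeeze=60)

```text
time_s: 5.62
ee_pos: [0.5028, -0.0445, 0.1106]
eef_rot: [[0.996, 0.091, -0.001], [0.091, -0.996, -0.003], [-0.002, 0.003, -1.0]]
wrist_force: [0.1, 0.4, -0.7]
finger_gap: 0.0405
```

Request:
arm_command([
  {"x": -0.15,"y": -0.014,"z": 0,"rx": 0,"ry": 0,"rz": 0,"claw": 0.3},
  {"x": -0.15,"y": -0.014,"z": 0,"rx": 0,"ry": 0,"rz": 0,"claw": 0.3},
])

```text
time_s: 5.88
ee_pos: [0.4917, -0.0456, 0.1107]
eef_rot: [[0.996, 0.092, 0.019], [0.092, -0.996, -0.002], [0.018, 0.004, -1.0]]
wrist_force: [25.3, 0.3, -13.0]
finger_gap: 0.0405
```

Request:
arm_command([
  {"x": -0.2,"y": -0.018,"z": 0,"rx": 0,"ry": 0,"rz": 0,"claw": 0.3},
  {"x": -0.2,"y": -0.018,"z": 0,"rx": 0,"ry": 0,"rz": 0,"claw": 0.3},
], squeeze=80)

```text
time_s: 6.12
ee_pos: [0.4732, -0.0475, 0.1108]
eef_rot: [[0.995, 0.093, 0.035], [0.093, -0.996, -0.002], [0.035, 0.005, -0.999]]
wrist_force: [13.0, -3.2, -6.0]
finger_gap: 0.0398
```

```bash
python3 - <<'E'
from h import *
s=r.observe();f=grab_frame('wrist');save(f,'w5'); print(s['ee_pos'],s['wrist_force'],s['finger_gap'])
E
```

```text
[ 0.47316349 -0.04749453  0.11081781] [13.03744267 -3.20651126 -6.01404935] 0.039792045283452836
```

View pics/w5.png

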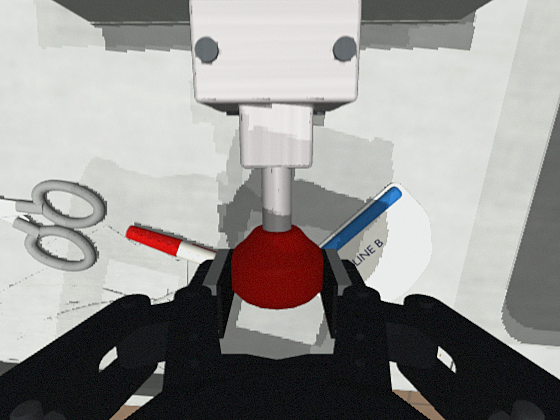

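Request:
arm_command([
  {"x": -0.18,"y": -0.017,"z": 0,"rx": 0,"ry": 0,"rz": 0,"claw": 0.3},
  {"x": -0.08,"y": -0.008,"z": 0,"rx": 0,"ry": 0,"rz": 0,"claw": 0.3},
])

```text
time_s: 6.42
ee_pos: [0.464, -0.0484, 0.1111]
eef_rot: [[0.994, 0.093, 0.057], [0.093, -0.996, -0.001], [0.056, 0.006, -0.998]]
wrist_force: [44.0, 1.3, -26.3]
finger_gap: 0.0396
```

Request:
arm_command([
  {"x": 0,"y": 0,"z": 0,"rx": 0,"ry": 0,"rz": 0,"claw": 0.6},
  {"x": 0,"y": 0,"z": 0,"rx": 0,"ry": 0.3,"rz": 0,"claw": 1},
  {"x": 0,"y": 0,"z": 0,"rx": 0,"ry": 0.3,"rz": 0,"claw": 1},
  {"x": 0,"y": 0,"z": 0,"rx": 0,"ry": 0,"rz": 0,"claw": 1},
  {"x": 0,"y": 0,"z": 0.8,"rx": 0,"ry": 0,"rz": 0,"claw": 1},
  {"x": 0,"y": 0,"z": 0.8,"rx": 0,"ry": 0,"rz": 0,"claw": 1},
  {"x": 0,"y": 0,"z": 0.4,"rx": 0,"ry": 0,"rz": 0,"claw": 0.4},
])

```text
time_s: 7.3
ee_pos: [0.4619, -0.0471, 0.2312]
eef_rot: [[0.996, 0.094, -0.007], [0.094, -0.996, 0.002], [-0.007, -0.003, -1.0]]
wrist_force: [0.4, -0.4, 1.0]
finger_gap: 0.07
```

```bash
cat >> h.py <<'E'
def wrist(name=None):
    s=r.observe();f=grab_frame('wrist')
    T=np.array(f['T_tool_cam']);R=np.array(s['eef_rot'])
    f['orientation']=R@T[:3,:3]; f['xyz']=s['ee_pos']+R@T[:3,3]
    if name: save(f,name)
    return s,f
q=[0.70489712,-0.02528627,0.09175596,0.117]
E
python3 - <<'E'
from h import *
s,f=wrist('w6'); print(s['ee_pos'],s['wrist_force'],s['finger_gap'])
for b in (0,.036,.038,.04,.042):
  p=proj(f,toW(knobpts(b),q)); print(b,p.min(0),p.max(0))
print(blob(f['frame'],'red',(240,100,320,420)))
E
```

```text
[ 0.46188271 -0.04710971  0.23117827] [ 0.43805681 -0.40368952  1.029647  ] 0.0699999356212083
0 [249.58182967 124.20193542] [305.87292493 169.00416608]
0.036 [250.4607719  169.44969407] [304.66934061 216.2156932 ]
0.038 [250.50769967 171.86669571] [304.60508122 218.72930295]
0.04 [250.55443537 174.27392614] [304.54108496 221.23191554]
0.042 [250.60098021 176.67144448] [304.47735021 223.72360298]
(array([278.78185745, 200.15820734]), (np.int64(253), np.int64(178), np.int64(305), np.int64(220)), 1852)
```

View pics/w6.png

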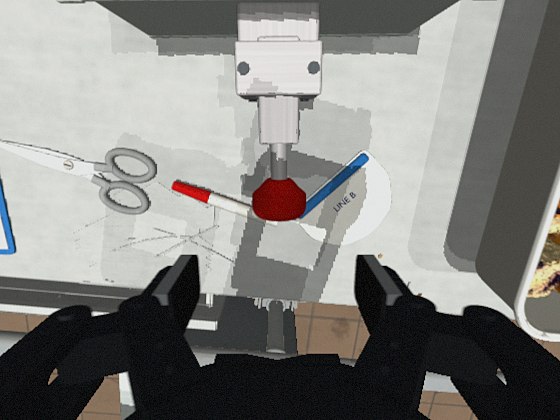

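Request:
arm_command([
  {"x": 0.8,"y": 0.07,"z": 0,"rx": 0,"ry": -0.08,"rz": 0,"claw": 0},
  {"x": 0.8,"y": 0.07,"z": 0,"rx": 0,"ry": 0,"rz": 0,"claw": 0},
  {"x": 0.8,"y": 0.07,"z": 0,"rx": 0,"ry": 0,"rz": 0,"claw": 0},
  {"x": 0.8,"y": 0.07,"z": 0,"rx": 0,"ry": 0,"rz": 0,"claw": 0},
  {"x": 0,"y": 0,"z": -0.5,"rx": 0,"ry": 0,"rz": 0,"claw": 0},
  {"x": 0,"y": 0,"z": 0,"rx": 0,"ry": 0,"rz": 0,"claw": 0},
])

```text
time_s: 8.1
ee_pos: [0.6606, -0.0298, 0.1979]
eef_rot: [[0.996, 0.093, 0.0], [0.093, -0.996, 0.002], [0.0, -0.002, -1.0]]
wrist_force: [-0.4, 0.2, 1.2]
finger_gap: 0.0
```

```bash
python3 - <<'E'
from h import *
s,f=wrist('w7'); print(s['ee_pos'],s['wrist_force'],s['finger_gap'])
E
```

```text
[ 0.66059118 -0.02976635  0.19787199] [-0.44485319  0.16390383  1.17389588] 4.55727503119252e-05
```

View pics/w7.png

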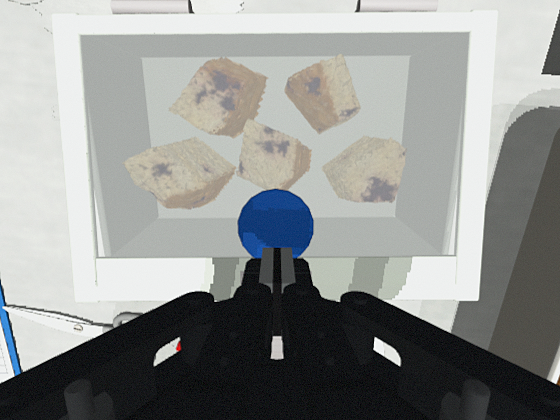

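Request:
arm_command([
  {"x": -0.07,"y": 0,"z": -0.35,"rx": 0,"ry": 0,"rz": 0,"claw": 0},
  {"x": 0,"y": 0,"z": -0.25,"rx": 0,"ry": 0,"rz": 0,"claw": 0},
  {"x": 0,"y": 0,"z": 0,"rx": 0,"ry": 0,"rz": 0,"claw": 0},
])

```text
time_s: 8.52
ee_pos: [0.6572, -0.0302, 0.169]
eef_rot: [[0.996, 0.093, 0.011], [0.093, -0.996, 0.001], [0.011, 0.0, -1.0]]
wrist_force: [-0.2, -0.2, 0.0]
finger_gap: 0.0001
```

Request:
arm_command([
  {"x": 0,"y": 0,"z": -0.06,"rx": 0,"ry": 0,"rz": 0,"claw": 0},
  {"x": 0,"y": 0,"z": -0.06,"rx": 0,"ry": 0,"rz": 0,"claw": 0},
])

```text
time_s: 8.78
ee_pos: [0.658, -0.0303, 0.1645]
eef_rot: [[0.996, 0.092, 0.015], [0.092, -0.996, 0.0], [0.015, 0.001, -1.0]]
wrist_force: [-0.3, 0.6, -0.2]
finger_gap: -0.0004
```

Request:
arm_command([
  {"x": -0.02,"y": 0,"z": -0.1,"rx": 0,"ry": 0.15,"rz": 0,"claw": 0},
  {"x": 0,"y": 0,"z": -0.08,"rx": 0,"ry": 0,"rz": 0,"claw": 0},
  {"x": 0,"y": 0,"z": -0.05,"rx": 0,"ry": 0,"rz": 0,"claw": 0},
])

```text
time_s: 9.15
ee_pos: [0.657, -0.0303, 0.1501]
eef_rot: [[0.996, 0.093, 0.002], [0.093, -0.996, 0.0], [0.002, -0.0, -1.0]]
wrist_force: [0.2, -0.1, -0.1]
finger_gap: -0.0002
```

Request:
arm_command([
  {"x": 0,"y": 0,"z": -0.06,"rx": 0,"ry": 0,"rz": 0,"claw": 0},
  {"x": 0,"y": 0,"z": -0.06,"rx": 0,"ry": 0,"rz": 0,"claw": 0},
])

```text
time_s: 9.4
ee_pos: [0.657, -0.0303, 0.1424]
eef_rot: [[0.996, 0.092, 0.002], [0.092, -0.996, 0.0], [0.002, -0.0, -1.0]]
wrist_force: [0.7, 0.2, -0.7]
finger_gap: -0.0
```

Request:
arm_command([
  {"x": 0,"y": 0,"z": -0.05,"rx": 0,"ry": 0,"rz": 0,"claw": 0},
])

```text
time_s: 9.52
ee_pos: [0.6569, -0.0303, 0.1391]
eef_rot: [[0.996, 0.092, 0.002], [0.092, -0.996, 0.0], [0.002, -0.0, -1.0]]
wrist_force: [0.0, -0.1, -0.5]
finger_gap: -0.0
```

```bash
python3 - <<'E'
from h import *
f=grab_frame('scene'); cv2.imwrite('pics/s8.png',cv2.resize(f['frame'][60:260,220:480],None,fx=3,fy=3)[...,::-1])
print(r.observe()['wrist_force'],r.observe()['ee_pos'])
E
```

```text
[ 0.36829127 -0.30047049 -0.29754031] [ 0.65674885 -0.03030733  0.13857018]
```

View pics/s8.png

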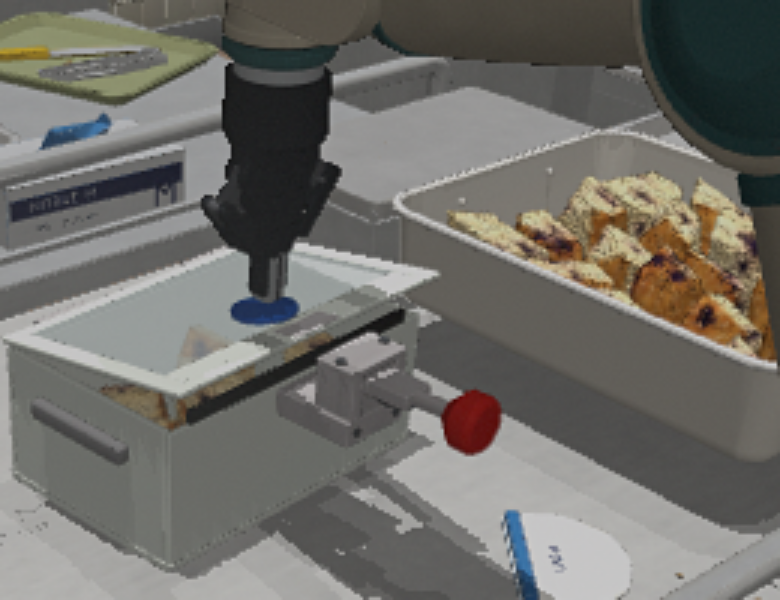

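```bash
python3 - <<'E'
from h import *
f=grab_frame('scene'); p=np.array(r.observe()['ee_pos'])
for dz in (0,.005,.01,.012,.015,.02): print(dz,proj(f,p+[0,0,dz]))
print(blob(f['frame'],'blue',(290,150,325,180)))
print('pad',hullc(proj(f,toW(padpts(.117),q))))
cv2.imwrite('pics/s8b.png',cv2.resize(f['frame'][120:190,270:350],None,fx=8,fy=8,interpolation=0)[...,::-1])
E
```

```text
0 [[307.57996368 167.32240947]]
0.005 [[307.67523223 165.34654225]]
0.01 [[307.77092026 163.36197528]]
0.012 [[307.80931354 162.56569967]]
0.015 [[307.86703053 161.36865096]]
0.02 [[307.96356584 159.3665112 ]]
(array([307.34532374, 163.28776978]), (np.int64(297), np.int64(159), np.int64(318), np.int64(167)), 139)
pad [307.40188588 162.82159611]
```

View pics/s8b.png

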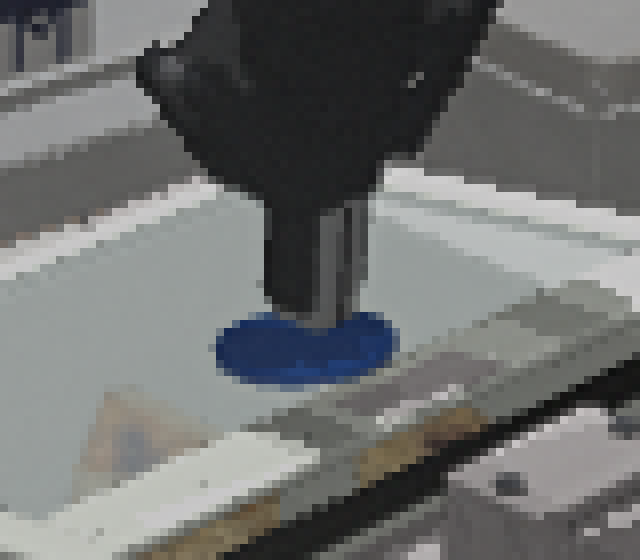

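```bash
python3 - <<'E'
from h import *
s,f=wrist('w8'); p=np.array(s['ee_pos']);R=np.array(s['eef_rot']);print(p,s['wrist_force'][2])
for d in (0,-.01,-.02): print(d,proj(f,[p+R@np.array([x,0,d]) for x in(-.011,0,.011)]))
print(f['xyz']-p)
t=grab_frame('top');save(t,'t8'); print(proj(t,p))
E
```

```text
[ 0.65674475 -0.03027736  0.13879048] 0.6361369125201385
0 [[276.19888744 265.04431886]
 [276.20745902 246.40352635]
 [276.21631848 227.13664959]]
-0.01 [[276.14828562 273.30909101]
 [276.15646785 253.73701591]
 [276.16494103 233.46897044]]
-0.02 [[276.09159905 282.56768173]
 [276.09923144 261.96868781]
 [276.10715217 240.59150331]]
[0.0659839  0.00567774 0.16509396]
[[349.72768506 185.35261462]]
```

View pics/w8.png

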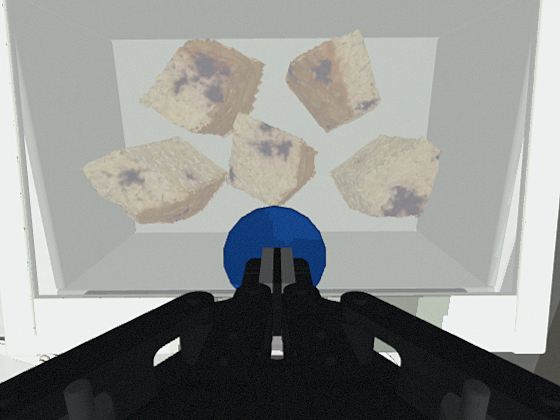

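Request:
arm_command([
  {"x": 0,"y": 0,"z": -0.06,"rx": 0,"ry": 0,"rz": 0,"claw": 0},
])

```text
time_s: 9.85
ee_pos: [0.6572, -0.0303, 0.1363]
eef_rot: [[0.996, 0.092, 0.003], [0.092, -0.996, 0.0], [0.003, 0.0, -1.0]]
wrist_force: [0.4, 0.4, 0.2]
finger_gap: -0.0001
```

Request:
arm_command([
  {"x": 0,"y": 0,"z": -0.05,"rx": 0,"ry": 0,"rz": 0,"claw": 0},
])

```text
time_s: 9.98
ee_pos: [0.6572, -0.0304, 0.1334]
eef_rot: [[0.996, 0.092, 0.003], [0.092, -0.996, 0.0], [0.003, 0.0, -1.0]]
wrist_force: [-2.3, 0.1, 5.4]
finger_gap: 0.0003
```

Request:
arm_command([
  {"x": 0,"y": 0,"z": -0.05,"rx": 0,"ry": 0,"rz": 0,"claw": 0},
])

```text
time_s: 10.1
ee_pos: [0.6573, -0.0304, 0.1313]
eef_rot: [[0.996, 0.092, 0.004], [0.092, -0.996, -0.0], [0.004, 0.0, -1.0]]
wrist_force: [-2.3, 0.8, 5.6]
finger_gap: -0.0
```

Request:
arm_command([
  {"x": 0,"y": 0,"z": -0.05,"rx": 0,"ry": 0,"rz": 0,"claw": 0},
  {"x": 0,"y": 0,"z": -0.05,"rx": 0,"ry": 0,"rz": 0,"claw": 0},
])

```text
time_s: 10.35
ee_pos: [0.6574, -0.0305, 0.1271]
eef_rot: [[0.996, 0.092, 0.005], [0.092, -0.996, -0.0], [0.005, 0.001, -1.0]]
wrist_force: [-2.9, -0.2, 5.4]
finger_gap: 0.0002
```

Request:
arm_command([
  {"x": 0,"y": 0,"z": -0.05,"rx": 0,"ry": 0,"rz": 0,"claw": 0},
  {"x": 0,"y": 0,"z": -0.05,"rx": 0,"ry": 0,"rz": 0,"claw": 0},
])

```text
time_s: 10.6
ee_pos: [0.6574, -0.0306, 0.1229]
eef_rot: [[0.996, 0.092, 0.007], [0.092, -0.996, -0.001], [0.007, 0.001, -1.0]]
wrist_force: [-3.1, 1.0, 4.8]
finger_gap: -0.0002
```

Request:
arm_command([
  {"x": 0,"y": 0,"z": -0.05,"rx": 0,"ry": 0,"rz": 0,"claw": 0},
])

```text
time_s: 10.72
ee_pos: [0.6574, -0.0306, 0.1208]
eef_rot: [[0.996, 0.092, 0.007], [0.092, -0.996, -0.001], [0.007, 0.002, -1.0]]
wrist_force: [-3.5, 0.3, 4.7]
finger_gap: -0.0001
```

Request:
arm_command([
  {"x": 0,"y": 0,"z": -0.05,"rx": 0,"ry": 0,"rz": 0,"claw": 0},
])

```text
time_s: 10.85
ee_pos: [0.6574, -0.0307, 0.1186]
eef_rot: [[0.996, 0.092, 0.008], [0.092, -0.996, -0.001], [0.008, 0.002, -1.0]]
wrist_force: [-2.3, 0.1, 4.8]
finger_gap: -0.0
```

Request:
arm_command([
  {"x": 0,"y": 0,"z": -0.05,"rx": 0,"ry": 0,"rz": 0,"claw": 0},
])

```text
time_s: 10.98
ee_pos: [0.6573, -0.0307, 0.1165]
eef_rot: [[0.996, 0.092, 0.008], [0.092, -0.996, -0.001], [0.008, 0.002, -1.0]]
wrist_force: [-3.1, 0.5, 4.4]
finger_gap: 0.0
```

Request:
arm_command([
  {"x": 0,"y": 0,"z": -0.05,"rx": 0,"ry": 0,"rz": 0,"claw": 0},
])

```text
time_s: 11.1
ee_pos: [0.6572, -0.0307, 0.1142]
eef_rot: [[0.996, 0.092, 0.008], [0.092, -0.996, -0.001], [0.008, 0.002, -1.0]]
wrist_force: [-3.3, 0.5, 3.9]
finger_gap: -0.0001
```

Request:
arm_command([
  {"x": 0,"y": 0,"z": -0.05,"rx": 0,"ry": 0,"rz": 0,"claw": 0},
])

```text
time_s: 11.22
ee_pos: [0.6571, -0.0308, 0.112]
eef_rot: [[0.996, 0.092, 0.008], [0.092, -0.996, -0.001], [0.008, 0.002, -1.0]]
wrist_force: [-4.1, -0.7, 5.7]
finger_gap: 0.0004
```

Request:
arm_command([
  {"x": 0,"y": 0,"z": -0.05,"rx": 0,"ry": 0,"rz": 0,"claw": 0},
])

```text
time_s: 11.35
ee_pos: [0.6572, -0.0308, 0.1116]
eef_rot: [[0.996, 0.092, 0.01], [0.092, -0.996, -0.002], [0.009, 0.003, -1.0]]
wrist_force: [-10.2, 1.5, 19.7]
finger_gap: -0.0001
```

```bash
python3 - <<'E'
from h import *
f=grab_frame('scene'); cv2.imwrite('pics/s9.png',cv2.resize(f['frame'][110:240,210:390],None,fx=4,fy=4)[...,::-1])
im=f['frame'].copy()
for th,c in((0,(0,255,0)),(.03,(255,0,0))):
    P=[lidpt(d,y,.006,th) for d,y in((0.,.144),(.195,.144),(.195,-.144),(0,-.144))]
    cv2.polylines(im,[(proj(f,toW(P,q))*16).round().astype(int)],True,c,1,cv2.LINE_AA,4)
cv2.imwrite('pics/s9b.png',cv2.resize(im[110:240,210:390],None,fx=4,fy=4)[...,::-1])
print(r.observe()['wrist_force'],r.observe()['ee_pos'])
E
```

```text
[-6.92349914  0.13167201 12.07883029] [ 0.65711158 -0.03077444  0.11165375]
```

View pics/s9.png

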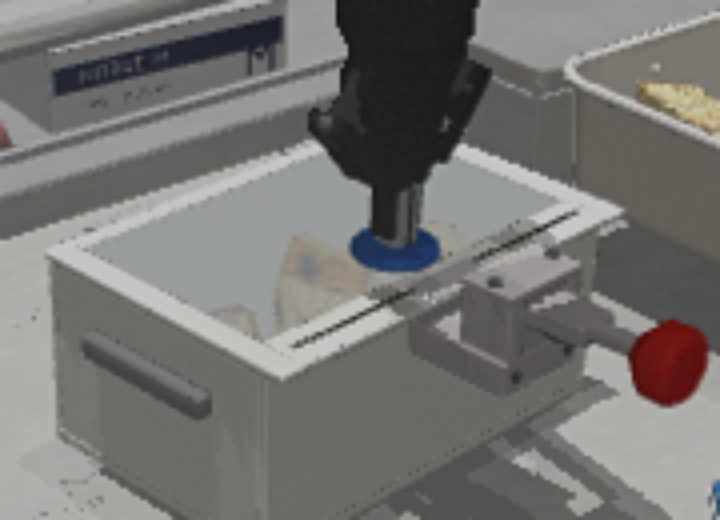

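View pics/s9b.png

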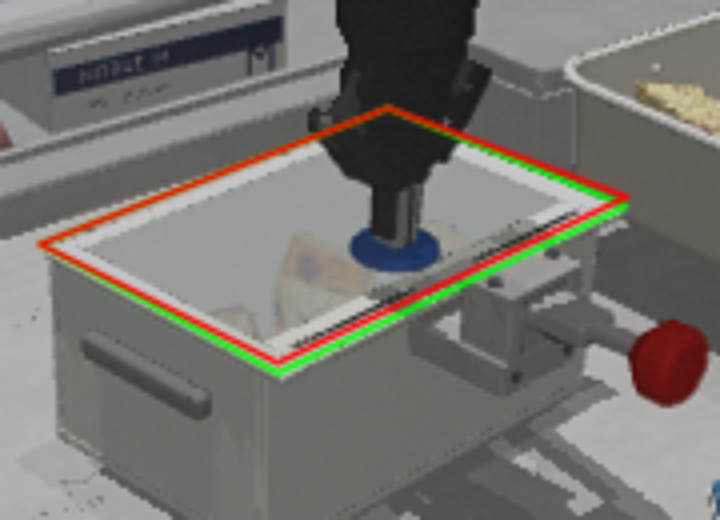

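Request:
arm_command([
  {"x": 0,"y": 0,"z": -0.08,"rx": 0,"ry": 0,"rz": 0,"claw": 0},
])

```text
time_s: 11.52
ee_pos: [0.6573, -0.0308, 0.1116]
eef_rot: [[0.996, 0.092, 0.012], [0.092, -0.996, -0.002], [0.012, 0.003, -1.0]]
wrist_force: [-15.4, 0.3, 26.9]
finger_gap: -0.0
```

Request:
arm_command([
  {"x": 0,"y": 0,"z": -0.06,"rx": 0,"ry": 0,"rz": 0,"claw": 0},
])

```text
time_s: 11.65
ee_pos: [0.6573, -0.0308, 0.1117]
eef_rot: [[0.996, 0.092, 0.014], [0.092, -0.996, -0.002], [0.014, 0.004, -1.0]]
wrist_force: [-9.5, 0.2, 13.6]
finger_gap: 0.0
```

Request:
arm_command([
  {"x": 0,"y": 0,"z": 0.4,"rx": 0,"ry": 0,"rz": 0,"claw": 0},
  {"x": -0.5,"y": -0.05,"z": 0.8,"rx": 0,"ry": 0.2,"rz": 0,"claw": 0},
  {"x": -0.9,"y": -0.08,"z": 0.4,"rx": 0,"ry": 0,"rz": 0,"claw": 0},
  {"x": -1,"y": -0.09,"z": 0,"rx": 0,"ry": 0,"rz": 0,"claw": 0},
  {"x": -1,"y": -0.09,"z": 0,"rx": 0,"ry": 0,"rz": 0,"claw": 0},
  {"x": -0.7,"y": -0.06,"z": 0,"rx": 0,"ry": 0,"rz": 0,"claw": 0},
])

```text
time_s: 12.4
ee_pos: [0.4058, -0.0532, 0.2086]
eef_rot: [[0.996, 0.094, -0.002], [0.094, -0.996, -0.003], [-0.002, 0.003, -1.0]]
wrist_force: [-0.0, -1.2, 0.7]
finger_gap: 0.0002
```

```bash
python3 - <<'E'
from h import *
from scipy.optimize import least_squares
s,w=wrist('w10'); fs=grab_frame('scene'); ft=grab_frame('top'); save(fs,'s10');save(ft,'t10')
M=[]
for f,kr,pr in((fs,(345,175,385,225),(290,150,325,185)),(ft,(335,245,375,290),(335,170,365,200))):
    for n,a in(('red',kr),('blue',pr)):
        try:
            b=blob(f['frame'],n,a); print(n,b); M.append((f,n,b[0]))
        except Exception as e: print(n,'none')
def res(p):
    return np.concatenate([hullc(proj(f,toW(knobpts(p[1]) if n=='red' else padpts(p[0]),q)))-c for f,n,c in M])
s2=least_squares(res,[.02,.04],x_scale=[.1,.01],diff_step=1e-3); print(s2.x,np.round(s2.fun,2))
print(s['ee_pos'],s['wrist_force'])
cv2.imwrite('pics/s10z.png',cv2.resize(fs['frame'][110:240,210:400],None,fx=4,fy=4)[...,::-1])
E
```

```text
red (array([376.25429553, 199.94158076]), (np.int64(367), np.int64(190), np.int64(384), np.int64(210)), 291)
blue (array([308.31372549, 171.43627451]), (np.int64(298), np.int64(166), np.int64(319), np.int64(177)), 204)
red (array([360.29064039, 267.87192118]), (np.int64(352), np.int64(261), np.int64(369), np.int64(274)), 203)
blue (array([349., 187.]), (np.int64(339), np.int64(177), np.int64(359), np.int64(197)), 355)
[-0.03322664  0.03968832] [ 0.35 -0.   -0.46  0.06 -0.24 -0.28  0.15 -0.21]
[ 0.40576469 -0.05317699  0.20863111] [-0.02642265 -1.16865753  0.72899817]
```

View pics/s10z.png

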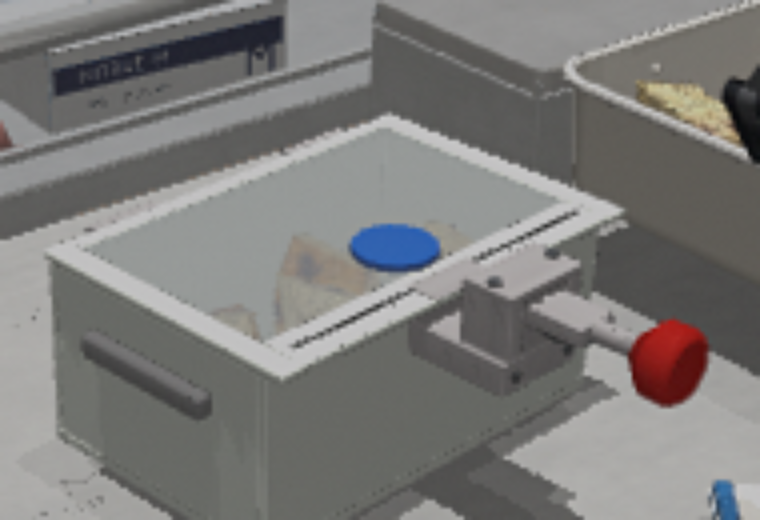

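View pics/w10.png

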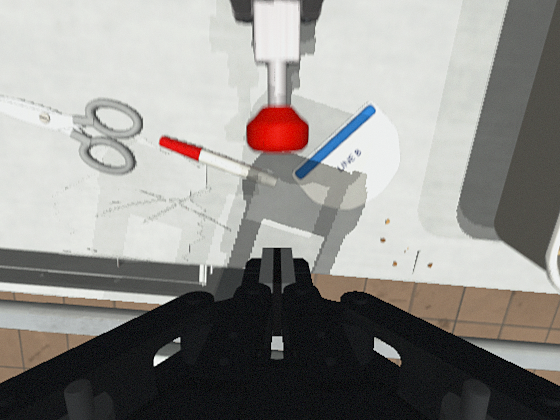

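Request:
arm_command([
  {"x": 0,"y": 0,"z": -0.6,"rx": 0,"ry": 0,"rz": 0,"claw": 0},
  {"x": 0,"y": 0,"z": -0.6,"rx": 0,"ry": 0,"rz": 0,"claw": 0},
  {"x": 0,"y": 0,"z": -0.4,"rx": 0,"ry": 0,"rz": 0,"claw": 0},
  {"x": 0,"y": 0,"z": 0,"rx": 0,"ry": 0,"rz": 0,"claw": 0},
])

```text
time_s: 13.05
ee_pos: [0.4097, -0.0532, 0.111]
eef_rot: [[0.996, 0.093, 0.003], [0.093, -0.996, -0.004], [0.002, 0.004, -1.0]]
wrist_force: [0.1, -0.9, 0.5]
finger_gap: 0.0001
```

```bash
python3 - <<'E'
from h import *
s,w=wrist('w11'); print(s['ee_pos'],s['wrist_force'])
fs=grab_frame('scene')
cv2.imwrite('pics/s11z.png',cv2.resize(fs['frame'][110:240,270:460],None,fx=4,fy=4)[...,::-1])
E
```

```text
[ 0.40971973 -0.05317867  0.11104889] [ 0.05457232 -0.86831423  0.48859997]
```

View pics/s11z.png

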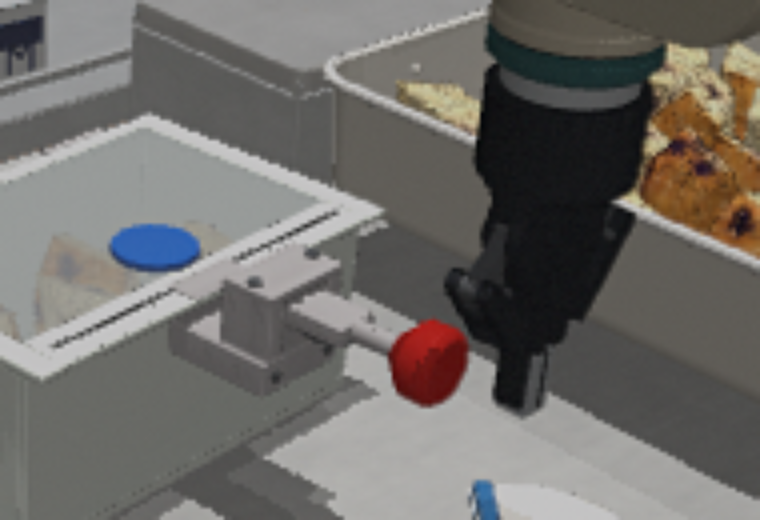

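View pics/w11.png

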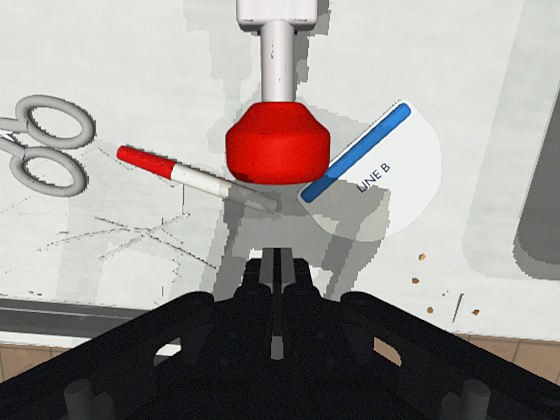

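Request:
arm_command([
  {"x": 0,"y": 0,"z": -0.17,"rx": 0,"ry": 0,"rz": 0,"claw": 0},
  {"x": 0.3,"y": 0.028,"z": 0,"rx": 0,"ry": 0,"rz": 0,"claw": 0},
  {"x": 0.2,"y": 0.018,"z": 0,"rx": 0,"ry": 0,"rz": 0,"claw": 0},
])

```text
time_s: 13.52
ee_pos: [0.4429, -0.0511, 0.105]
eef_rot: [[0.996, 0.093, 0.01], [0.093, -0.996, -0.006], [0.01, 0.007, -1.0]]
wrist_force: [-19.3, -1.7, 11.2]
finger_gap: -0.0002
```

Request:
arm_command([
  {"x": 0.2,"y": 0.018,"z": 0,"rx": 0,"ry": 0,"rz": 0,"claw": 0},
  {"x": 0.2,"y": 0.018,"z": 0,"rx": 0,"ry": 0,"rz": 0,"claw": 0},
])

```text
time_s: 13.78
ee_pos: [0.4605, -0.0493, 0.1052]
eef_rot: [[0.996, 0.093, -0.011], [0.093, -0.996, -0.007], [-0.011, 0.006, -1.0]]
wrist_force: [-14.5, 1.5, 8.7]
finger_gap: -0.0002
```

Request:
arm_command([
  {"x": 0.2,"y": 0.02,"z": 0,"rx": 0,"ry": 0,"rz": 0,"claw": 0},
  {"x": 0.15,"y": 0.015,"z": 0,"rx": 0,"ry": 0,"rz": 0,"claw": 0},
])

```text
time_s: 14.02
ee_pos: [0.4787, -0.0474, 0.1053]
eef_rot: [[0.995, 0.092, -0.021], [0.092, -0.996, -0.007], [-0.022, 0.005, -1.0]]
wrist_force: [-9.8, -1.0, 5.2]
finger_gap: -0.0001
```

Request:
arm_command([
  {"x": 0.12,"y": 0.012,"z": 0,"rx": 0,"ry": 0,"rz": 0,"claw": 0},
])

```text
time_s: 14.15
ee_pos: [0.4803, -0.0472, 0.1052]
eef_rot: [[0.995, 0.092, -0.039], [0.092, -0.996, -0.008], [-0.039, 0.005, -0.999]]
wrist_force: [-55.9, -4.3, 28.9]
finger_gap: 0.0001
```

Request:
arm_command([
  {"x": 0.1,"y": 0.01,"z": 0,"rx": 0,"ry": 0,"rz": 0,"claw": 0},
])

```text
time_s: 14.28
ee_pos: [0.4794, -0.0473, 0.1055]
eef_rot: [[0.994, 0.091, -0.059], [0.091, -0.996, -0.009], [-0.059, 0.004, -0.998]]
wrist_force: [-48.7, -2.1, 26.4]
finger_gap: -0.0002
```

Request:
arm_command([
  {"x": -0.3,"y": -0.03,"z": 0,"rx": 0,"ry": 0,"rz": 0,"claw": 0},
  {"x": -0.8,"y": -0.07,"z": 0,"rx": 0,"ry": -0.3,"rz": 0,"claw": 0},
  {"x": -0.3,"y": -0.03,"z": 0.8,"rx": 0,"ry": -0.3,"rz": 0,"claw": 0},
  {"x": 0,"y": 0,"z": 1,"rx": 0,"ry": 0,"rz": 0,"claw": 0},
  {"x": 0,"y": 0,"z": 0,"rx": 0,"ry": 0,"rz": 0,"claw": 0},
])

```text
time_s: 14.9
ee_pos: [0.3905, -0.0549, 0.2137]
eef_rot: [[0.996, 0.091, -0.012], [0.091, -0.996, -0.009], [-0.013, 0.008, -1.0]]
wrist_force: [-0.3, 0.2, -1.0]
finger_gap: -0.0003
```

```bash
python3 - <<'E'
from h import *
from scipy.optimize import least_squares
s,w=wrist('w12'); fs=grab_frame('scene'); ft=grab_frame('top'); save(fs,'s12');save(ft,'t12')
M=[]
for f,kr,pr in((fs,(345,175,385,225),(290,150,325,185)),(ft,(335,235,375,290),(335,170,365,200))):
    for n,a in(('red',kr),('blue',pr)):
        try:
            b=blob(f['frame'],n,a); print(n,b); M.append((f,n,b[0]))
        except Exception as e: print(n,'none')
def res(p):
    return np.concatenate([hullc(proj(f,toW(knobpts(p[1]) if n=='red' else padpts(p[0]),q)))-c for f,n,c in M])
s2=least_squares(res,[0.,.0],x_scale=[.1,.01],diff_step=1e-3); print(s2.x,np.round(s2.fun,2))
print(s['time_s'],s['ee_pos'],s['wrist_force'])
cv2.imwrite('pics/s12z.png',cv2.resize(fs['frame'][110:240,210:400],None,fx=4,fy=4)[...,::-1])
E
```

```text
red (array([361.05067568, 192.75      ]), (np.int64(352), np.int64(183), np.int64(370), np.int64(203)), 296)
blue (array([307.60215054, 171.16129032]), (np.int64(298), np.int64(166), np.int64(319), np.int64(177)), 186)
red (array([357.92708333, 250.30208333]), (np.int64(349), np.int64(244), np.int64(367), np.int64(256)), 192)
blue (array([349., 187.]), (np.int64(339), np.int64(177), np.int64(359), np.int64(197)), 355)
[-0.02870629 -0.00024135] [ 0.19  0.11  0.25  0.08 -0.14 -0.19  0.18 -0.27]
14.9 [ 0.39052345 -0.05491027  0.21370992] [-0.2758731   0.17109225 -0.99874073]
```

View pics/s12z.png

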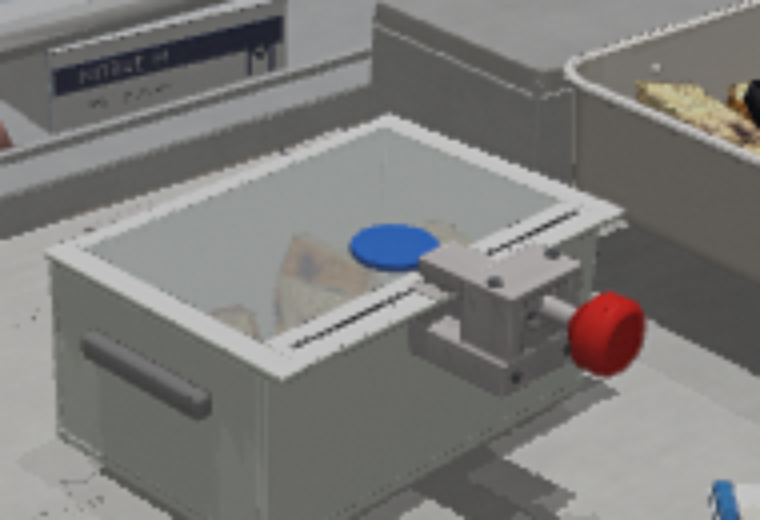

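View pics/t12.png

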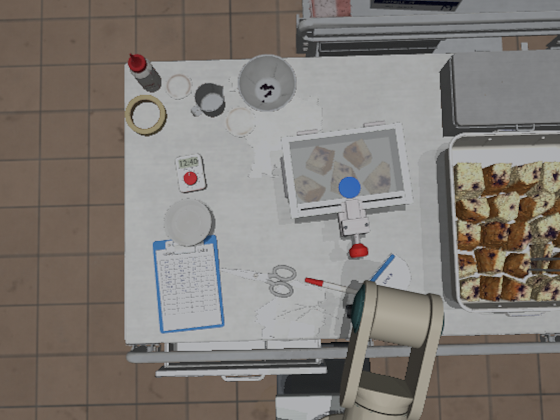

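```bash
python3 - <<'E'
from h import *
print(r.sign_off())
E
```

```text
the job is handed in; nothing more can be done
None
```

I pulled the bolt fully out, pressed the lid down until it seated, pushed the knob fully home, and moved the arm clear before handing the job in at about 15 s.

**Bolt out:** the pictures put it at 0.0397 m, and the pull ended against the stop at about 44 N.

**Lid:** it swung down at about 5 N, then stopped hard. It did not move further at 27 N, the highest upward force reading, taken at the end of each move. At that moment there was also about 15 N sideways, so about 31 N in total, under the 45 N limit. The pictures show it flush with the box.

**Bolt home:** the final pictures show the knob within a tenth of a pixel of where it began, with the bolt over the lid. The push ended against the stop at about 56 N sideways (63 N in total), with only the fingertips meant to be touching.

**Bystanders:** in the last top picture the scissors, marker, timer and tub are where they started. The scraper is partly hidden by the arm there, and I saw no sign that it moved.

**What failed or disagreed:**
- My first grasp closed on the top of the knob and missed. I reopened, went lower and it held. The bolt had not moved.
- The fingertips turned out to be 15–20 mm higher than the reported tool position, so I found the lid by touch.
- My picture fit puts the seated lid at about -0.03 rad instead of 0. I take this as a height error in the fit, because the fit's travel (about 0.15 rad) agrees with the arm's (about 0.16 rad).
- I did not feel the separate 10 N seal stage; the force went straight from about 5 N to the hard stop.

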